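# Turn a brooch plate face down on its charcoal block with a spatula

## Task

The brooch plate on the charcoal block has been cleaned for soldering, so nothing but the spatula may touch it. Take the cranked spatula from its cradle, slide the blade under the plate's free edge and tip the plate over the step so that it lies face down on the upper bed with its bezel cup in the groove, then push it with the tip of the blade fully home against the stop at the end. Charcoal is soft and the blade is no longer straight: feel for the surfaces, press only lightly on block and plate, leave the things around alone, and lay the spatula back in its cradle.

Things in the scene. Friction and masses are not known exactly. Their poses are not given: they have to be found in the camera images.
- block: Fixed charcoal block, 118 x 60 mm, dark grey, wire-bound, standing on the bench. Origin: on its underside, midway across, below the step between its two beds; x runs along it from the open end (x = -62 mm) to the stop, y across, z up. Cheeks 45 mm apart inside, tops at 35 mm, guide the plate along both beds (x from -50 mm on). Soft: it chips if the spatula presses on it with 8 N or more.
- bare_floor (a point): Point on the block's bare floor, 22 mm above the bench, at x = -56 mm of the block. The floor lies open across the whole width from x = -62 to -50 mm, and runs on at the same height between the ribs and on through the groove of the upper bed to the stop.
- lower_bed (a point): Middle of the lower bed (x = -50 to 0 mm of the block), 26 mm above the bench. Two ribs with tops at this height carry the plate's sides (from 15 to 22.5 mm either side of the middle); between them is a tunnel under the plate, 30 mm wide and 4 mm high, open towards the bare floor.
- step (a point): Middle of the step's top edge, at x = 0 of the block, 31 mm above the bench. The upper bed behind it is two rails with tops at this height (from 13 to 22.5 mm either side of the middle) and, between them, a groove 26 mm wide and 9 mm deep for the bezel cup.
- stop (a point): Foot of the stop's face, at x = 46 mm of the block, at the height of the upper bed (31 mm); the stop's top is at 36 mm.
- plate: Loose brass brooch plate, 44 (x) x 40 (y) x 3 mm, 30 to 60 g. Origin: centre of its plain back; z points out of its face, up at the start. It begins on the ribs, far edge 1 to 2.5 mm short of the step. Tipped up past upright it falls over the step onto the upper bed, its rear 5 to 12 mm still overhanging the step. Home: origin at block x = 24 mm, 34 mm high. Presses of 8 N or more on it mar it.
- bezel_rim (a point): Centre of the rim of the bezel cup, a round cup 18 mm across that stands 5.5 mm high in the middle of the plate's face.
- spatula: Loose cranked spatula, 0.15 kg. Origin: middle of its wooden handle; x towards the blade, z up as it lies. Handle 92 mm long (x), 16 mm wide (y, the grip: taken from above at the origin, between the cradle's posts), 18 mm high. A steel neck, 6 mm thick, goes down from its front end at x = 57 mm to the foot of the blade.
- blade_foot (a point): Foot of the blade, at x = 58, z = -38 mm of the spatula. The blade runs on forward: 62 mm long, 20 wide, 1.6 thick; straight, its tip (mid-thickness) would be at x = 120, z = -38 mm. But it has a lasting bend here of up to 0.1 rad up or down (6 mm at the tip), different each time, not measured. It is springy too: 2.5 N on the tip gives 1 mm, and it springs back.
- cradle: Fixed wooden cradle for the spatula, 92 x 48 mm. Origin: middle of its underside; x along the handle it holds. Posts at x = -35 and 35 mm (8 mm thick) hold the handle in notches 24 mm wide, floors 43 mm and prong tops 59 mm above the bench; base plate 8 mm thick. The spatula lies with its origin 52 mm above the bench, within 5 mm of the cradle's middle, blade beyond the +x end.
- jar_borax: Small jar of white powder with a black cap, 44 mm across, 64 mm high, right of the block; to be left alone. Origin: centre of its underside.
- jar_beads: Small jar with a cream cap, 38 mm across, 47 mm high, beside the grey drawer cabinet; to be left alone. Origin: centre of its underside.
- matchbox: Blue matchbox, 36 x 55 x 15 mm, near the front edge; to be left alone. Origin: centre of its underside.
- wax_block: Green block of carving wax, 30 x 62 x 18 mm, left of the cradle; to be left alone. Origin: centre of its underside.
Not all that is in view belongs to the job. Of the things like the plate, leave any that is blue, pink or purple; of the rest the larger one is meant.

How it is judged (in metres and radians):
On the way, in this order (a step that is already met when the one before it is completed fails the run):
1. the plate's free edge is raised by the spatula (angle between plate's own z axis and vertical above 0.5 rad and contact force between spatula and plate above 0.05 N), for 0.05 s.
2. the plate lies face down on the upper bed, between the cheeks (angle between plate's own z axis and vertical above 3.04 rad and z of plate in the frame of block between 0.0325 and 0.0355 m and y of plate in the frame of block between -0.004 and 0.004 m), for 0.2 s.
At the end, for the whole second after the job is handed in: The plate lies flat and face down on the upper bed between the cheeks (within 0.1 rad of flat, 4 mm of the middle), at rest, within 2 mm of the stop; the spatula rests level in the notches of its cradle, its middle within 15 mm along and 8 mm across of the cradle's (all of step 2 and x of plate in the frame of block above 0.022 m and linear speed of each of plate, spatula below 0.02 m/s and z of spatula in the frame of cradle between 0.046 and 0.058 m and x of spatula in the frame of cradle between -0.015 and 0.015 m and y of spatula in the frame of cradle between -0.008 and 0.008 m and angle between spatula's own z axis and vertical below 0.12 rad); the robot touches nothing.
It fails at once if fingers or arm touch the cleaned plate (contact force between plate and the fingers above 0.1 N or contact force between plate and the arm above 0.1 N).
It fails at once if the spatula presses on the soft block with 8 N or more (contact force between spatula and block above 8 N).
It fails at once if the spatula presses on the plate with 8 N or more (contact force between spatula and plate above 8 N).
It fails at once if the plate comes off the block (horizontal distance between plate and block above 0.06 m or height (world z) of plate below 0.02 m).
It fails at once if one of the things around is displaced by more than 15 mm (distance of any of jar_borax, jar_beads, matchbox, wax_block from where it was at the start of the episode above 0.015 m).
It also fails if it takes over 58 s, if anything falls off the work surface, if the arm or the gripper's body presses on something with over 40 N, if the wrist force passes 120 N, or if a joint passes its speed limit or range.

## Robot

A 6-joint arm with a two-finger parallel gripper is mounted at the origin on a cart in front of the work surface, level with it; the furniture and walls round the work are solid. World frame = base frame: x ahead of the robot, y to its left, z up, the work surface at z = 0. Lengths are in mm, angles in rad, forces in N, time in s.
With the tool pointing down it reaches from about 400 to 925 mm from the base axis. Payload 12.5 kg.
Tool frame: the origin (TCP) lies on the front face of the gripper's body, between the roots of the fingers; the fingertips stand 78 mm ahead of it and the grasp point (between the pads) lies 59 mm ahead of it (env.nose_length is the distance from the TCP to the fingertips, in mm); z points along the fingers, y is the line along which they close (so a half turn about z gives the same grasp; the last joint's range is limited). The gripper opens to 95 mm and grips with 3 to 60 N. Pads are 20 mm wide; open, the fingers measure 119 mm over their backs; the gripper's body (75 mm by 180 mm) begins 59 mm behind the grasp point.
Start: joints at [1.056, 0.491, 1.559, -0, 1.092, -0.106], TCP at [248.425, 573.518, 292.261] pointing down, gripper open.
Joint ranges: [-3.1, 3.1], [-0.84, 2.19], [0.05, 2.79], [-1.13, 4.28], [0.06, 2.93], [-2.69, 2.69]. Speed limits (rad/s): [2.22, 2.22, 2.79, 3.14, 3.14, 3.14].

## Interface

Orientations are given as [roll, pitch, yaw] about the fixed x, y, z axes, in that order (R = Rz(yaw) Ry(pitch) Rx(roll)).
In Python, from cell import env gives the robot as it stands.
- The arm moves only by the tool jog_arm, never from a script. Its argument "motion" is a list of rows, each a list of 7 numbers: the turn, a rotation vector about the tool's x, y, z in degrees, then the shift along the tool's x, y, z in mm, then the finger opening in mm, from 0 to 95.1. In form: [[wx, wy, wz, x, y, z, hand], ...]. A call has 1 to 10 rows; each row shifts and turns the commanded pose from where the row before left it, along the tool's axes as they then stand; what a row does not reach is not made up. A row lasts 1/8 s, in which the tool goes at most 62.5 mm and 10.7 degrees, less where a joint would pass 70% of its speed; a pose out of reach is approached as far as the arm can. A call is refused whole if a number of a shift passes 62.5 or a number of a turn 10.7, either way. A call with a gripper value outside its range is refused whole. The fingers move at their own pace and stop on an object; the grip force is fixed at half the most. Time passes only in rows, so rows that do not move let the fingers close. It gives the time, the measured TCP pose, the force, the opening and the grip force at its end, in the units of the state.
- env.state(): the state, without advancing time (a new reading comes with each control period).
- env.read_camera(name): name is "scene" or "top"; returns a dict with "color" (480x640x3 uint8, red, green, blue), "z_map" (480x640 float32, mm along the optical axis (not along the pixel's ray), 0 where there is no reading), "camera_matrix" (3x3 intrinsics, pixels), "k1" (the pictures are not rectified: a ray, as slopes to the right and down, at radius r is drawn at 1 + k1 r^2 times it, then the intrinsics apply), "world_to_cam" (4x4, takes a point from world to camera coordinates). Camera axes: x right, y up, looking along -z (the intrinsics and any distortion apply to the point x, -y, -z); pixel columns grow to the right and rows downward; lengths in mm; the calibration is good to about 2 mm. A picture is of the moment at which its call begins.
- env.job_done(): hands the job in; it is judged then, once.
Trained networks look in the newest picture that a camera, given by its name, has taken for a name from the list of things; names that differ only in an ending like _2 or _b are one class to them, and where a whole thing is asked for, a point or a joint stands for the part that bears it (a point fixed in the world has none). Each returns a list of dicts, best first, with "score" (0 to 1); they miss things now and then, are a little off and sometimes report something else, mostly with a low value. They report only what shows in the picture. A call takes as long as a camera call. They do not tell look-alikes from the thing itself.
- env.recognise(camera, thing): "location" ([column, row] in pixels, amid what is visible of it).
The state is a dict: "t": time; "joints": joint angles; "qvel": joint speeds; "tau": joint torques, N m; "eef_pos": TCP position; "tcp_rot": TCP orientation; "ft_force": force on the tool from outside, world axes, zero at the start; "moment": the same for the moment, N m; "opening": opening from 0.0 (shut) to 1.0 (fully open); "grip_force": force on a finger pad.
Only numpy, scipy, OpenCV 4.12 (cv2) and the standard library are available. Lean on these libraries where they do the work, as an engineer would, in place of code of your own. Each camera call takes 0.05 s, during which the arm holds its last target. There are 200 camera calls.

## Working session

There is one attempt and no reset: what is moved stays moved. The work goes in short steps, Python scripts to look and compute and a tool call to move; the robot and the scene stay as the last step left them, time stands still between calls to the robot, and variables do not carry over. Pictures are saved under pics/ and viewed, at most 11 in all, crops included, and the job is handed in when it is done.

Besides the shell and the picture viewer there is one more tool, called after ">>>" in YAML: its name, and indented under it one key for each argument. jog_arm: Moves the arm, as the interface text tells. Its arguments: {"type":"object","properties":{"motion":{"type":"array"}},"required":["motion"]}

```bash
ls; mkdir -p pics
cat > h.py <<'E'
import numpy as np, cv2
from cell import env
from scipy.spatial.transform import Rotation as R
def px2w(c,u,v,z=None,d=None):
    K=np.array(c["camera_matrix"]);T=np.array(c["world_to_cam"])
    p=np.array([(u-K[0,2])/K[0,0],(v-K[1,2])/K[1,1]]);q=p.copy()
    for _ in range(20): q=p/(1+c["k1"]*(q@q))
    ray=np.array([q[0],-q[1],-1.]); Ti=np.linalg.inv(T)
    o=Ti[:3,3]; r=Ti[:3,:3]@ray
    if z is not None: return o+r*(z-o[2])/r[2]
    if d is None: d=c["z_map"][int(round(v)),int(round(u))]
    return o+r*d
def cloud(c):
    K=np.array(c["camera_matrix"]);T=np.array(c["world_to_cam"])
    h,w=c["z_map"].shape;u,v=np.meshgrid(np.arange(w),np.arange(h))
    p=np.stack([(u-K[0,2])/K[0,0],(v-K[1,2])/K[1,1]],-1);q=p.copy()
    for _ in range(20): q=p/(1+c["k1"]*(q**2).sum(-1,keepdims=True))
    ray=np.stack([q[...,0],-q[...,1],-np.ones((h,w))],-1);Ti=np.linalg.inv(T)
    return Ti[:3,3]+(ray*c["z_map"][...,None])@Ti[:3,:3].T
def w2px(c,P):
    K=np.array(c["camera_matrix"]);T=np.array(c["world_to_cam"])
    x=T[:3,:3]@np.array(P,float)+T[:3,3]; q=np.array([x[0],-x[1]])/-x[2]; q=q*(1+c["k1"]*(q@q))
    return np.array([K[0,0]*q[0]+K[0,2],K[1,1]*q[1]+K[1,2]])
def save(n,img): cv2.imwrite("pics/"+n,cv2.cvtColor(img,cv2.COLOR_RGB2BGR))
E
python3 - <<'E'
from h import *
for n in("scene","top"):
    c=env.read_camera(n); save(n+"0.png",c["color"]); print(n,np.linalg.inv(c["world_to_cam"])[:3,3].round(),c["camera_matrix"][0][0])
    for t in("block","plate","bezel_rim","spatula","blade_foot","cradle","step","stop","bare_floor","lower_bed","jar_borax","wax_block","matchbox","jar_beads"):
        for r in env.recognise(n,t)[:2]:
            u,v=r["location"]; print(t,round(r["score"],2),np.round([u,v]),px2w(c,u,v).round(0))
print(env.state())
E
```

```text
pics
scene [ 367. -728.  678.] 445.00641222582146
block 0.97 [399. 274.] [ 641. -256.   32.]
block 0.28 [382. 266.] [ 618. -229.   30.]
plate 0.86 [303. 276.] [ 471. -196.    5.]
plate 0.72 [381. 265.] [ 615. -228.   32.]
bezel_rim 0.95 [305. 277.] [ 474. -198.    6.]
bezel_rim 0.9 [382. 265.] [ 619. -228.   33.]
spatula 0.79 [355. 191.] [634.  -6.  31.]
blade_foot 0.78 [352. 184.] [623. -15.  60.]
blade_foot 0.52 [399. 273.] [ 647. -247.   21.]
cradle 0.66 [344. 204.] [606. -21.   9.]
step 0.87 [400. 274.] [ 643. -258.   33.]
stop 0.96 [400. 276.] [ 642. -262.   32.]
bare_floor 0.91 [404. 278.] [ 645. -270.   34.]
lower_bed 0.66 [399. 274.] [ 641. -256.   32.]
jar_borax 0.9 [410. 384.] [ 567. -476.   64.]
wax_block 0.85 [305. 174.] [544.  94.  18.]
matchbox 0.68 [232. 292.] [ 334. -208.   16.]
matchbox 0.32 [397. 275.] [ 638. -257.   30.]
jar_beads 0.56 [264. 248.] [ 408. -135.   39.]
top [ 452. -191. 1079.] 570.329444863596
block 0.68 [334. 160.] [ 641. -243.   25.]
plate 0.87 [326. 172.] [ 618. -227.   29.]
plate 0.83 [389. 186.] [ 596. -347.    5.]
bezel_rim 0.9 [326. 172.] [ 618
[... 518 characters left out ...]
0.56 [263. 287.] [ 405. -115.   46.]
{'t': 1.5, 'joints': array([ 1.05640063e+00,  4.90913232e-01,  1.55890750e+00, -4.77892614e-08,
        1.09167613e+00, -1.05623959e-01]), 'qvel': array([ 0.00037377,  0.00041874, -0.00056904, -0.00078188,  0.00200994,
        0.00145832]), 'tau': array([-2.87363815e-03, -6.12470698e+01, -2.58420718e+01,  6.92191604e-02,
        4.46844497e-02,  1.30980274e-05]), 'eef_pos': array([248.42593176, 573.5205381 , 292.25013334]), 'tcp_rot': array([3.14149740e+00, 1.01411144e-05, 2.73282094e+00]), 'ft_force': array([ 0.11451511, -0.04547211,  0.33858434]), 'moment': array([-0.00085709, -0.03698055,  0.01610367]), 'grip_force': 0.0, 'opening': 1.0028722934251215}
```

Run:
```python
from h import *
import pickle
for n in("scene","top"):
    c=env.read_camera(n); pickle.dump({k:np.array(v) for k,v in c.items()},open(n+".pkl","wb"))
    im=c["color"]
    if n=="top": im=im[100:270,140:480]; save("top1.png",cv2.resize(im,(800,400),interpolation=cv2.INTER_CUBIC))
    else: save("scene1.png",cv2.resize(im[120:360,260:500],(600,600),interpolation=cv2.INTER_CUBIC))
```

```text
(no output)
```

View pics/top1.png

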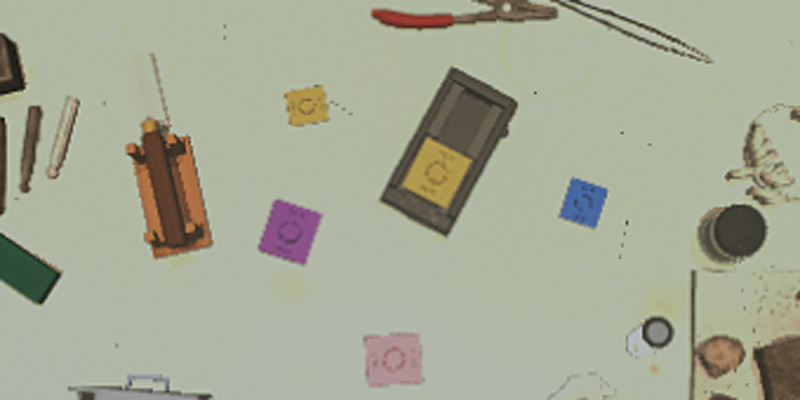

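View pics/scene1.png

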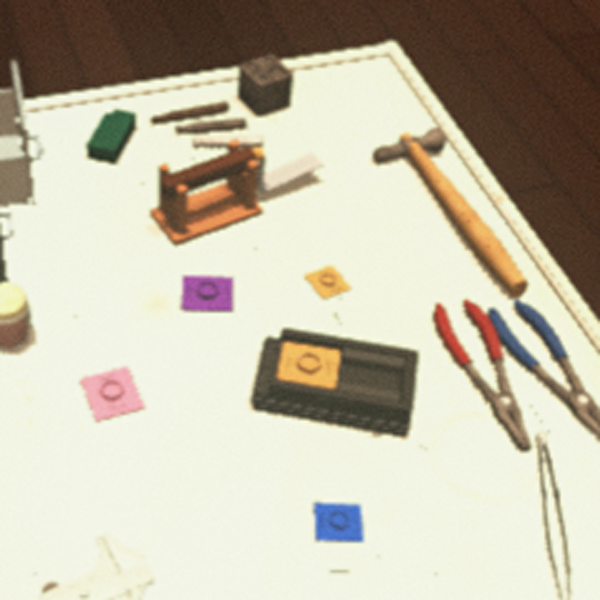

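```bash
cat > m.py <<'E'
from h import *
import pickle
for n in("top","scene"):
    c=pickle.load(open(n+".pkl","rb")); P=cloud(c); im=c["color"].astype(int); ok=c["z_map"]>0
    hsv=cv2.cvtColor(c["color"],cv2.COLOR_RGB2HSV).astype(int)
    print(n,"table z",np.median(P[ok&(abs(P[...,0]-500)<60)&(abs(P[...,1]+250)<40)][:,2]).round(1))
    X,Y,Z=P[...,0],P[...,1],P[...,2]
    def rep(nm,m,z):
        m=m.astype(np.uint8); k,l,s,_=cv2.connectedComponentsWithStats(m); i=1+s[1:,4].argmax(); m=l==i
        v,u=np.nonzero(m); Q=np.array([px2w(c,a,b,z=z)[:2] for a,b in zip(u,v)],np.float32)
        (cx,cy),(w,h),a=cv2.minAreaRect(Q)
        print(nm,len(u),"c",round(cx,1),round(cy,1),"size",round(w,1),round(h,1),"ang",round(a,2),"medZ",np.median(Z[m]).round(1)); return m
    reg=ok&(abs(X-640)<90)&(abs(Y+240)<80)
    dark=(im.sum(-1)<260)&(hsv[...,1]<110)
    rep("block(z35)",reg&dark&(Z>12)|reg&(Z>18)&(Z<45),35)
    rep("plate(z29)",reg&(hsv[...,0]>15)&(hsv[...,0]<32)&(hsv[...,1]>110)&(abs(X-616)<45)&(abs(Y+227)<45),29)
    reg=ok&(abs(X-610)<75)&(abs(Y+20)<50)
    h=rep("handle(z61)",reg&(Z>52)&(Z<70),61)
    b=reg|(ok&(abs(X-690)<45)&(abs(Y-0)<35))
    ro=rep("cradle base(z8)",reg&(Z>3)&(Z<14)&(hsv[...,1]>120),8)
    bl=ok&(abs(X-685)<50)&(abs(Y-3)<35)&(Z>4)&(hsv[...,1]<100)
    v,u=np.nonzero(bl); 
    Q=P[bl]; 
    for lo in range(630,730,8):
        s=Q[(Q[:,0]>=lo)&(Q[:,0]<lo+8)]
        if len(s): print(lo,len(s),np.median(s,0).round(1))
E
python3 m.py
```

```text
top table z -0.3
block(z35) 2129 c 632.1 -235.9 size 64.1 121.5 ang 62.05 medZ 29.2
plate(z29) 513 c 616.2 -225.2 size 39.9 45.3 ang 63.93 medZ 29.0
handle(z61) 514 c 602.6 -18.4 size 101.6 25.8 ang 15.14 medZ 60.0
cradle base(z8) 378 c 598.7 -12.7 size 90.5 46.6 ang 13.11 medZ 7.9
630 14 [636.7 -18.3  42.8]
638 10 [641.8  -4.4  35.2]
646 9 [652.9  -2.1  14.6]
654 26 [659.   -2.3  15.2]
662 49 [665.5   3.7  15.7]
670 51 [673.9   5.5  16.3]
678 43 [682.1   7.   16.8]
686 48 [690.1   7.7  16.7]
694 43 [698.   11.3  18.7]
702 46 [705.9  13.5  20. ]
710 22 [711.7  10.9  19.3]
718 2 [723.6   6.2   4.3]
726 5 [729.7   3.4   4.7]
scene table z 0.4
block(z35) 1940 c 634.7 -247.9 size 80.4 116.7 ang 61.67 medZ 29.4
plate(z29) 408 c 620.7 -227.2 size 42.2 46.9 ang 62.56 medZ 29.4
handle(z61) 367 c 603.9 -20.8 size 102.4 46.4 ang 12.58 medZ 59.1
cradle base(z8) 446 c 602.7 -17.7 size 91.7 48.6 ang 13.65 medZ 8.1
630 1 [635.4 -14.5  15.7]
638 3 [644.9 -27.4  23.5]
646 5 [650.2 -23.2   9.1]
654 42 [657.5  -5.3  26.2]
662 19 [ 6.66e+02 -5.00e-01  1.53e+01]
670 22 [673.6  -1.3  16.1]
678 24 [681.7   1.9  17. ]
686 21 [690.    5.6  17.7]
694 23 [697.4   7.9  18.4]
702 25 [705.6   9.7  19. ]
710 22 [714.2   8.8  20.2]
718 5 [719.3   8.2  19.5]
726 2 [729.1  11.3   4.1]
```

```bash
cat > fit.py <<'E'
from h import *
import pickle
from scipy.optimize import minimize
S=4
def sil(c,boxes,p,off):
    x,y,a=p; M=np.zeros((480,640),np.uint8); u0,v0,w,h=off
    M=np.zeros((h*S,w*S),np.uint8)
    for (x0,x1,y0,y1,z0,z1) in boxes:
        pts=[]
        for X in(x0,x1):
            for Y in(y0,y1):
                for Z in(z0,z1):
                    q=w2px(c,[x+X*np.cos(a)-Y*np.sin(a),y+X*np.sin(a)+Y*np.cos(a),Z])
                    pts.append(((q-[u0,v0]+.5)*S-.5))
        hull=cv2.convexHull(np.round(np.array(pts)*16).astype(np.int32))
        cv2.fillConvexPoly(M,hull,255,cv2.LINE_8,4)
    return cv2.resize(M,(w,h),interpolation=cv2.INTER_AREA)/255.
def fit(c,boxes,p0,mask,wt=None):
    u,v=w2px(c,[p0[0],p0[1],20]); off=(int(u)-60,int(v)-60,120,120)
    m=mask[off[1]:off[1]+120,off[0]:off[0]+120].astype(float)
    f=lambda p:abs(sil(c,boxes,[p[0],p[1],p[2]/50],off)-m).sum()
    best=None
    for da in(-.06,0,.06):
        x0=np.array([p0[0],p0[1],(p0[2]+da)*50])
        r=minimize(f,x0,method="Nelder-Mead",options=dict(initial_simplex=x0+np.array([[0,0,0],[6,0,0],[0,6,0],[0,0,4]]),xatol=.02,fatol=.05,maxiter=300))
        if best is None or r.fun<best.fun: best=r
    return np.round([best.x[0],best.x[1],best.x[2]/50],3),round(best.fun,1),int(m.sum())
if __name__=="__main__":
  for n in("top","scene"):
    c=pickle.load(open(n+".pkl","rb")); P=cloud(c); im=c["color"].astype(int); ok=c["z_map"]>0
    hsv=cv2.cvtColor(c["color"],cv2.COLOR_RGB2HSV).astype(int)
    X,Y,Z=P[...,0],P[...,1],P[...,2]
    def big(m):
        k,l,s,_=cv2.connectedComponentsWithStats(m.astype(np.uint8)); return l==1+s[1:,4].argmax()
    reg=ok&(abs(X-640)<95)&(abs(Y+240)<80)
    ye=(hsv[...,0]>15)&(hsv[...,0]<32)&(hsv[...,1]>110)
    mb=big(reg&((im.max(-1)<140)|(ye&(abs(X-616)<45)&(abs(Y+227)<45))))
    print(n,"block",fit(c,[(-62,56,-30,30,0,22),(-50,56,-30,30,0,35)],[635,-238,-.48],mb))
    mp=big(reg&ye&(abs(X-616)<45)&(abs(Y+227)<45))
    print("plate",fit(c,[(-22,22,-20,20,26,29)],[617,-226,-.47],mp))
    mc=ok&(abs(X-610)<85)&(abs(Y+20)<60)&(hsv[...,1]>125)&(Z<66)&~((X<590)&(Y>25))
    mc=big(mc)
    save("mask_%s.png"%n,(255*np.stack([mb,mc,mp],-1)).astype(np.uint8))
    # cradle + handle silhouette
    bx=[(-46,46,-24,24,0,8)]+[(sx*35-4,sx*35+4,sy*18-6,sy*18+6,0,59) for sx in(-1,1) for sy in(-1,1)]+[(-46,52,-8,8,43,61)]
    print("cradle",fit(c,bx,[600,-15,.23],mc))
E
python3 fit.py; python3 -c "
import cv2,numpy as np
a=cv2.imread('pics/mask_top.png')[100:270,140:480];b=cv2.imread('pics/mask_scene.png')[150:320,260:600]
cv2.imwrite('pics/masks.png',cv2.resize(np.vstack([a,b]),None,fx=1.7,fy=1.7))"
```

```text
top block (array([ 6.36925e+02, -2.37148e+02, -4.91000e-01]), np.float64(74.4), 2203)
plate (array([ 6.16390e+02, -2.25389e+02, -4.68000e-01]), np.float64(24.5), 513)
cradle (array([ 6.01424e+02, -1.08110e+01,  1.99000e-01]), np.float64(952.2), 486)
scene block (array([ 6.42175e+02, -2.38725e+02, -5.02000e-01]), np.float64(159.9), 2100)
plate (array([ 6.21417e+02, -2.25919e+02, -4.83000e-01]), np.float64(37.4), 408)
cradle (array([ 6.01729e+02, -1.24260e+01,  2.16000e-01]), np.float64(579.5), 768)
```

View pics/masks.png

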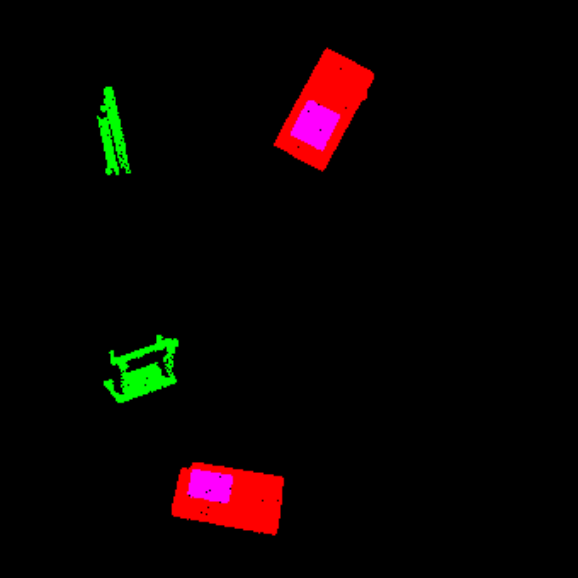

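```bash
cat > fit2.py <<'E'
from fit import *
for n in("top","scene"):
    c=pickle.load(open(n+".pkl","rb")); P=cloud(c); im=c["color"].astype(int); ok=c["z_map"]>0
    hsv=cv2.cvtColor(c["color"],cv2.COLOR_RGB2HSV).astype(int)
    X,Y,Z=P[...,0],P[...,1],P[...,2]
    reg=ok&(abs(X-600)<75)&(abs(Y+15)<50)&(hsv[...,1]>70)&((X-600)*.972+(Y+15)*.232<60)
    m=reg&(Z>4); k,l,s,_=cv2.connectedComponentsWithStats(m.astype(np.uint8)); m=l==1+s[1:,4].argmax()
    m=cv2.morphologyEx(m.astype(np.uint8),cv2.MORPH_CLOSE,np.ones((3,3)))>0
    bx=[(-46,46,-24,24,0,8)]+[(sx*35-4,sx*35+4,sy*18-6,sy*18+6,0,59) for sx in(-1,1) for sy in(-1,1)]+[(-46,54,-8,8,43,61)]
    r=fit(c,bx,[600,-15,.23],m); print(n,"cradle",r)
    u,v=w2px(c,[600,-15,20]); u=int(u);v=int(v)
    a=sil(c,bx,r[0],(u-60,v-60,120,120)); 
    im2=c["color"][v-60:v+60,u-60:u+60].copy(); im2=cv2.resize(im2,(400,400),interpolation=cv2.INTER_CUBIC)
    cs,_=cv2.findContours((cv2.resize(a,(400,400))>.5).astype(np.uint8),0,1); cv2.drawContours(im2,cs,-1,(0,0,255),1)
    cs,_=cv2.findContours(cv2.resize(m[v-60:v+60,u-60:u+60].astype(np.uint8),(400,400),interpolation=0),0,1); cv2.drawContours(im2,cs,-1,(255,255,0),1)
    np.save("o_"+n,im2)
save("cr.png",np.hstack([np.load("o_top.npy"),np.load("o_scene.npy")]))
E
python3 fit2.py
```

```text
top cradle (array([ 5.99036e+02, -1.18350e+01,  2.33000e-01]), np.float64(142.8), 1311)
scene cradle (array([ 6.04314e+02, -1.41440e+01,  2.89000e-01]), np.float64(219.7), 1167)
```

View pics/cr.png

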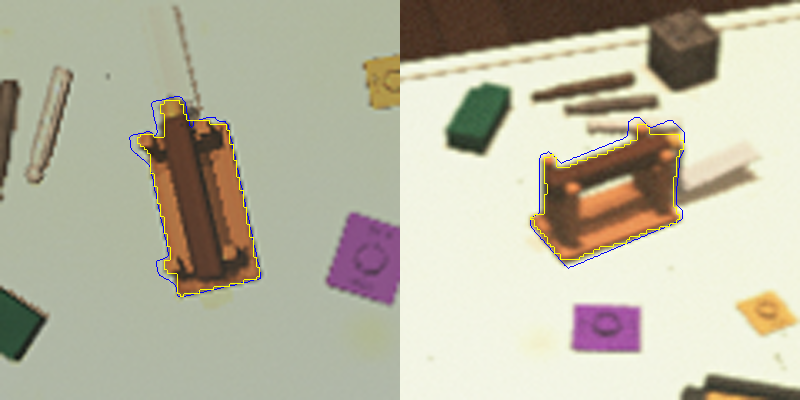

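>>> jog_arm:
  motion:
    - [0,0,10.7,0,0,0,95]
    - [0,0,10.7,0,0,0,95]
    - [0,0,10.7,0,0,0,95]
    - [0,0,10.7,0,0,0,95]
    - [0,0,10.7,0,0,0,95]
    - [0,0,10.7,0,0,0,95]
    - [0,0,10.7,0,0,0,95]
    - [0,0,10.7,0,0,0,95]
    - [0,0,10.7,0,0,0,95]
    - [0,0,10.7,0,0,0,95]

```text
t: 2.85
eef_pos: [248.4, 573.5, 292.3]
tcp_rot: [-3.142, -0.0, 0.859]
ft_force: [0.3, 0.0, 0.3]
opening: 0.996
grip_force: 0.0
```

```bash
cat > go.py <<'E'
import sys
from h import *
# target TCP x y z [yaw] : print tool-axis delta (with yaw turn first, pointing down)
s=env.state(); p=s["eef_pos"]; Rt=R.from_euler("xyz",s["tcp_rot"])
print("t",round(s["t"],2),p.round(1),np.round(s["tcp_rot"],3),"F",s["ft_force"].round(2),"M",s["moment"].round(2),"op",round(s["opening"]*95.1,1))
if len(sys.argv)>4:
    a=[float(v) for v in sys.argv[1:]]
    Rn=R.from_euler("xyz",[np.pi,a[4] if len(a)>4 else 0,a[3]])
    print("turn deg",np.degrees((Rt.inv()*Rn).as_rotvec()).round(2),"shift in new axes",Rn.inv().apply(np.array(a[:3])-p).round(1))
E
python3 go.py 601.5 -13.5 260 0.24
```

```text
t 2.85 [248.4 573.5 292.3] [-3.142 -0.     0.859] F [0.32 0.02 0.29] M [-0.06  0.11  0.03] op 94.7
turn deg [-0.   -0.   35.47] shift in new axes [203.4 654.1  32.3]
```

>>> jog_arm:
  motion:
    - [0,0,8.87,0,0,0,95]
    - [0,0,8.87,0,0,0,95]
    - [0,0,8.87,0,0,0,95]
    - [0,0,8.86,0,0,0,95]
    - [0,0,0,17,54.5,0,95]
    - [0,0,0,17,54.5,0,95]
    - [0,0,0,17,54.5,0,95]
    - [0,0,0,17,54.5,0,95]
    - [0,0,0,17,54.5,0,95]
    - [0,0,0,17,54.5,0,95]

```text
t: 4.1
eef_pos: [427.8, 279.6, 292.5]
tcp_rot: [-3.141, -0.001, 0.246]
ft_force: [-0.3, 0.7, 0.2]
opening: 0.999
grip_force: 0.0
```

```bash
python3 go.py 601.5 -13.5 180 0.24
```

```text
t 4.1 [427.8 279.6 292.5] [-3.141e+00 -1.000e-03  2.460e-01] F [-0.28  0.7   0.24] M [-0.06  0.18  0.01] op 95.0
turn deg [-0.01 -0.04  0.37] shift in new axes [ 99.  326.  112.5]
```

>>> jog_arm:
  motion:
    - [0,0,0,17,54.5,0,95]
    - [0,0,0,17,54.5,0,95]
    - [0,0,0,17,54.5,0,95]
    - [0,0,0,17,54.5,0,95]
    - [0,0,0,17,54.5,10,95]
    - [0,0,0,16,54.5,20,95]
    - [0,0,0,0,0,40,95]
    - [0,0,0,0,0,40,95]
    - [0,0,0,0,0,0,95]

```text
t: 5.22
eef_pos: [603.8, -11.3, 180.0]
tcp_rot: [-3.14, 0.005, 0.246]
ft_force: [-0.1, -0.2, 0.0]
opening: 1.0
grip_force: 0.0
```

```bash
python3 go.py 601.5 -13.5 111 0.24
python3 - <<'E'
from h import *
import pickle
o=[]
for n in("top","scene"):
    c=env.read_camera(n); pickle.dump({k:np.array(v) for k,v in c.items()},open(n+"2.pkl","wb"))
    u,v=w2px(c,[601,-13,80]).astype(int); im=c["color"][v-50:v+50,u-50:u+50]; o.append(cv2.resize(im,(400,400),interpolation=cv2.INTER_CUBIC))
save("grasp.png",np.hstack(o))
E
```

```text
t 5.22 [603.8 -11.3 180. ] [-3.14   0.005  0.246] F [-0.07 -0.19  0.03] M [-0.02  0.21  0.02] op 95.1
turn deg [-0.11  0.26  0.34] shift in new axes [-2.8  1.5 69. ]
```

View pics/grasp.png

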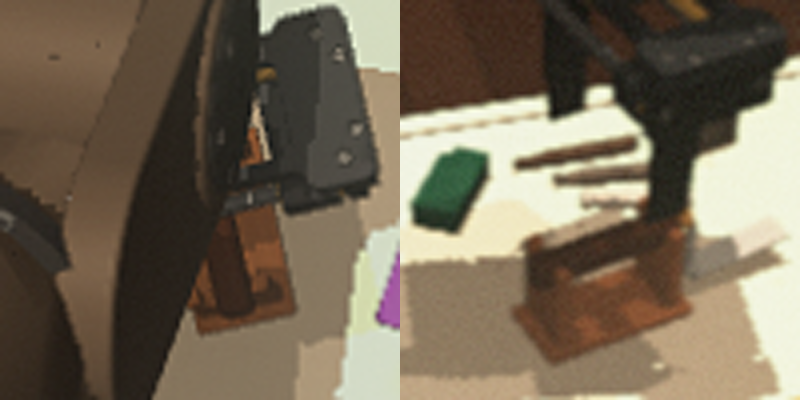

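>>> jog_arm:
  motion:
    - [0,0,0.3,-3,1.5,20,95]
    - [0,0,0,0,0,30,95]
    - [0,0,0,0,0,19,60]
    - [0,0,0,0,0,0,30]
    - [0,0,0,0,0,0,10]
    - [0,0,0,0,0,0,8]
    - [0,0,0,0,0,0,8]
    - [0,0,0,0,0,0,8]

```text
t: 6.32
eef_pos: [602.3, -13.5, 113.6]
tcp_rot: [3.141, -0.0, 0.241]
ft_force: [0.4, 0.5, 0.6]
opening: 0.423
grip_force: 0.0
```

```bash
python3 go.py 601.5 -13.5 111 0.24
```

```text
t 6.33 [602.3 -13.5 113.6] [ 3.141 -0.     0.241] F [0.36 0.51 0.61] M [-0.01  0.12  0.03] op 40.2
turn deg [ 0.01 -0.03  0.05] shift in new axes [-0.8 -0.1  2.6]
```

>>> jog_arm:
  motion:
    - [0,0,0,0,0,2.5,8]
    - [0,0,0,0,0,0,8]
    - [0,0,0,0,0,0,8]
    - [0,0,0,0,0,0,8]
    - [0,0,0,0,0,0,8]

```text
t: 6.95
eef_pos: [602.1, -13.4, 110.6]
tcp_rot: [-3.141, 0.0, 0.241]
ft_force: [0.2, -0.8, -0.3]
opening: 0.171
grip_force: 30.0
```

>>> jog_arm:
  motion:
    - [0,0,0,0,0,-10,8]
    - [0,0,0,0,0,-20,8]
    - [0,0,0,0,0,-30,8]
    - [0,0,0,0,0,-30,8]
    - [0,0,10.5,0,0,0,8]
    - [0,0,10.5,0,0,0,8]
    - [0,0,10.5,0,0,0,8]
    - [0,0,10.4,0,0,0,8]
    - [0,-5.2,0,0,0,0,8]

```text
t: 8.07
eef_pos: [601.7, -13.1, 201.8]
tcp_rot: [-3.142, 0.092, -0.493]
ft_force: [-0.3, -0.4, -1.9]
opening: 0.166
grip_force: 30.0
```

```bash
python3 go.py 475.4 -150.4 184 -0.49 0.09; python3 go.py 475.4 -150.4 184 -0.49 -0.09
python3 - <<'E'
from h import *
import pickle
c=pickle.load(open("scene.pkl","rb"));P=cloud(c)
m=(c["z_map"]>0)&(P[...,0]>350)&(P[...,0]<560)&(P[...,1]>-150)&(P[...,1]<250)&(P[...,2]>30)
for y in range(-150,250,40):
    q=P[m&(P[...,1]>=y)&(P[...,1]<y+40)]
    if len(q): print(y,len(q),q.min(0).round(),q.max(0).round())
E
```

```text
t 8.07 [601.7 -13.1 201.8] [-3.142  0.092 -0.493] F [-0.28 -0.37 -1.94] M [-0.01  0.13 -0.06] op 15.8
turn deg [-0.02  0.11 -0.15] shift in new axes [-45.  180.6  21.9]
t 8.07 [601.7 -13.1 201.8] [-3.142  0.092 -0.493] F [-0.28 -0.37 -1.94] M [-0.01  0.13 -0.06] op 15.8
turn deg [-1.000e-02  1.043e+01 -1.500e-01] shift in new axes [-48.2 180.6  13.5]
-150 254 [ 388. -138.   30.] [ 425. -110.   50.]
-110 41 [ 393. -110.   45.] [ 419. -100.   49.]
-70 2631 [350. -68.  30.] [560. -30. 173.]
-30 567 [350. -30.  30.] [559.  10. 172.]
10 759 [350.  10.  89.] [451.  50. 172.]
50 415 [350.  50. 107.] [436.  90. 172.]
90 405 [350.  90.  81.] [436. 130. 172.]
130 54 [351. 130. 167.] [429. 138. 171.]
```

Run:
```python
from h import *
import pickle
for n in("scene","top"):
    c=pickle.load(open(n+".pkl","rb"));P=cloud(c)
    for lo,hi in((70,110),(110,160),(160,200)):
        m=(c["z_map"]>0)&(P[...,0]>200)&(P[...,0]<560)&(P[...,1]>-150)&(P[...,1]<200)&(P[...,2]>lo)&(P[...,2]<hi)
        q=P[m]; 
        if len(q): print(n,lo,len(q),np.percentile(q,[1,99],axis=0).round())
```

```text
scene 70 1561 [[267. -67.  70.]
 [455.  31. 110.]]
scene 110 2113 [[267. -66. 110.]
 [447.  29. 160.]]
scene 160 4920 [[271. -64. 161.]
 [429. 136. 171.]]
top 70 1212 [[268. -64.  72.]
 [453. 116. 110.]]
top 110 717 [[265. -64. 110.]
 [453. 130. 159.]]
top 160 11341 [[269. -58. 164.]
 [423. 138. 173.]]
```

>>> jog_arm:
  motion:
    - [0,0,0,-8,45,0,8]
    - [0,0,0,-8,45,0,8]
    - [0,0,0,-8,45,0,8]
    - [0,0,0,-8,45,0,8]
    - [0,0,0,0,0,27,8]
    - [0,0,0,0,0,0,8]

```text
t: 8.82
eef_pos: [486.5, -156.2, 176.4]
tcp_rot: [-3.142, 0.093, -0.491]
ft_force: [-0.2, 1.0, -1.1]
opening: 0.164
grip_force: 30.0
```

```bash
python3 go.py 490.4 -158.4 175 -0.49 0.09
python3 - <<'E'
from h import *
import pickle
o=[]
for n,z in(("top",60),("scene",60)):
    c=env.read_camera(n); pickle.dump({k:np.array(v) for k,v in c.items()},open(n+"3.pkl","wb"))
    u,v=w2px(c,[600,-215,z]).astype(int); im=c["color"][v-50:v+50,u-50:u+50]; o.append(cv2.resize(im,(400,400),interpolation=cv2.INTER_CUBIC)); print(n,u-50,v-50)
save("b3.png",np.hstack(o))
E
```

```text
t 8.82 [ 486.5 -156.2  176.4] [-3.142  0.093 -0.491] F [-0.23  1.04 -1.08] M [ 0.01  0.14 -0.  ] op 15.6
turn deg [-0.01  0.16 -0.07] shift in new axes [4.6 0.1 1. ]
top 269 129
scene 322 201
```

View pics/b3.png

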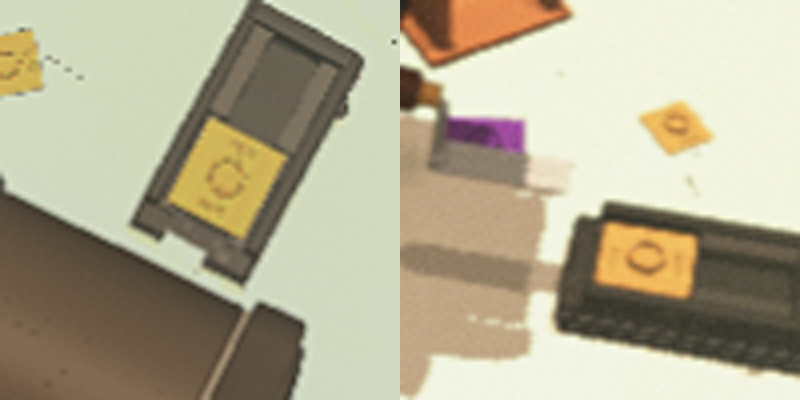

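Run:
```python
from h import *
import pickle
for n,px,b in(("top",[(315.3,189),(310.5,187),(320.3,190.5)],(636.9,-237.1,-.49)),("scene",[(364.9,244.8),(365,241),(364.2,248.5)],(642.2,-238.7,-.49))):
    c=pickle.load(open(n+"3.pkl","rb")); a=b[2]
    for u,v in px:
        p=px2w(c,u,v,z=75); d=p[:2]-b[:2]
        print(n,p.round(1),"block x,y",(np.cos(a)*d[0]+np.sin(a)*d[1]).round(1),(-np.sin(a)*d[0]+np.cos(a)*d[1]).round(1))
    P=cloud(c); 
    if n=="scene":
        for col in range(335,367,3):
            for r in range(236,250):
                pass
            q=P[236:250,col]; q=q[(q[:,2]>60)&(q[:,2]<95)]
            if len(q): print(col,len(q),np.median(q,0).round(1))
```

```text
top [ 580.2 -206.7   75. ] block x,y -64.3 0.2
top [ 583.7 -198.2   75. ] block x,y -65.2 9.3
top [ 577.6 -215.6   75. ] block x,y -62.4 -8.9
scene [ 587.4 -207.3   75. ] block x,y -63.2 1.9
scene [ 590.6 -198.1   75. ] block x,y -64.6 11.5
scene [ 583.2 -215.7   75. ] block x,y -62.9 -7.5
335 9 [ 536.6 -183.6   77.4]
338 8 [ 541.8 -185.6   76.9]
341 9 [ 546.7 -188.9   77.9]
344 8 [ 551.8 -191.2   76.9]
347 9 [ 556.7 -194.    76.9]
350 8 [ 561.6 -196.9   77. ]
353 9 [ 566.4 -200.    76. ]
356 8 [ 572.2 -200.6   76.3]
359 9 [ 576.6 -204.6   77.1]
362 8 [ 581.5 -207.4   78. ]
365 2 [ 589.6 -200.7   76.6]
```

>>> jog_arm:
  motion:
    - [0,0,0,5,0.7,10,8]
    - [0,0,0,4,0,20,8]
    - [0,0,0,2,0,15,8]
    - [0,0,0,0,0,0,8]
    - [0,0,0,0,0,0,8]

```text
t: 9.55
eef_pos: [493.1, -159.9, 131.2]
tcp_rot: [-3.141, 0.09, -0.49]
ft_force: [0.8, 0.9, -1.9]
opening: 0.168
grip_force: 30.0
```

```bash
cat >> h.py <<'E'
BO=np.array([639.5,-238.0]);BA=-.49
def tip(s):
    Rt=R.from_euler("xyz",s["tcp_rot"]); p=s["eef_pos"]+Rt.apply([119.75,0,91.4]); d=p[:2]-BO
    return np.array([np.cos(BA)*d[0]+np.sin(BA)*d[1],-np.sin(BA)*d[0]+np.cos(BA)*d[1],p[2]])
def F(s):
    f=s["ft_force"]; return np.array([np.cos(BA)*f[0]+np.sin(BA)*f[1],-np.sin(BA)*f[0]+np.cos(BA)*f[1],f[2]])
E
cat > st.py <<'E'
from h import *
s=env.state(); print("t",round(s["t"],2),"tip(block)",tip(s).round(2),"F(block)",F(s).round(2),"M",s["moment"].round(3),"rot",np.round(s["tcp_rot"],3))
E
python3 st.py
```

```text
t 9.55 tip(block) [-5.493e+01 -3.000e-02  2.938e+01] F(block) [ 0.25  1.17 -1.87] M [-0.01   0.168 -0.075] rot [-3.141  0.09  -0.49 ]
```

>>> jog_arm:
  motion:
    - [0,0,0,0.3,0,3,8]
    - [0,0,0,0.2,0,2.5,8]
    - [0,0,0,0,0,0,8]
    - [0,0,0,0,0,0,8]

```text
t: 10.05
eef_pos: [492.9, -159.9, 125.5]
tcp_rot: [-3.141, 0.091, -0.49]
ft_force: [0.1, -0.3, -0.9]
opening: 0.169
grip_force: 30.0
```

```bash
python3 st.py; python3 -c "
from h import *
for i in range(4):
    env.read_camera('scene'); print(F(env.state()).round(2))"
```

```text
t 10.05 tip(block) [-55.1   -0.15  23.59] F(block) [ 0.26 -0.25 -0.89] M [-0.015  0.148 -0.031] rot [-3.141  0.091 -0.49 ]
[-0.05 -0.82 -1.21]
[ 0.02 -0.32 -1.6 ]
[ 0.13  0.02 -1.35]
[-0.77  0.02 -1.64]
```

>>> jog_arm:
  motion:
    - [0,0,0,0.1,0,0.8,8]
    - [0,0,0,0,0,0,8]

```text
t: 10.5
eef_pos: [492.9, -159.9, 124.5]
tcp_rot: [-3.142, 0.091, -0.49]
ft_force: [0.8, -0.3, -0.8]
opening: 0.168
grip_force: 30.0
```

```bash
python3 st.py
```

```text
t 10.5 tip(block) [-55.16  -0.13  22.63] F(block) [ 0.85  0.16 -0.83] M [-0.039  0.182 -0.041] rot [-3.142  0.091 -0.49 ]
```

```bash
cat >> st.py <<'E'
m=s["moment"]; print("My_b",round(-np.sin(BA)*m[0]+np.cos(BA)*m[1],3))
E
cat > avg.py <<'E'
from h import *
a=[]
for i in range(5):
    env.read_camera('scene'); s=env.state(); m=s["moment"]; a.append(np.r_[F(s),-np.sin(BA)*m[0]+np.cos(BA)*m[1]])
a=np.array(a);print("t",round(s["t"],2),"tip",tip(s).round(2),"F,My mean",a.mean(0).round(3),"sd",a.std(0).round(3))
E
python3 avg.py
```

```text
t 10.75 tip [-55.11  -0.14  22.72] F,My mean [ 0.009 -0.514 -1.385  0.123] sd [0.399 0.248 0.414 0.035]
```

>>> jog_arm:
  motion:
    - [0,0,0,0.1,0,0.8,8]
    - [0,0,0,0,0,0,8]

```text
t: 11.0
eef_pos: [492.9, -160.0, 123.7]
tcp_rot: [-3.142, 0.091, -0.49]
ft_force: [0.1, -0.4, -1.6]
opening: 0.167
grip_force: 30.0
```

```bash
python3 avg.py
```

```text
t 11.25 tip [-55.1   -0.18  21.86] F,My mean [-0.342 -0.206 -1.151  0.097] sd [0.568 0.269 0.706 0.015]
```

>>> jog_arm:
  motion:
    - [0,0,0,0.1,0,0.8,8]
    - [0,0,0,0,0,0,8]

```text
t: 11.5
eef_pos: [492.9, -160.0, 123.0]
tcp_rot: [-3.142, 0.091, -0.49]
ft_force: [-0.3, 0.5, -0.2]
opening: 0.165
grip_force: 30.0
```

```bash
python3 avg.py
```

```text
t 11.75 tip [-55.05  -0.12  21.13] F,My mean [-0.416 -0.072 -0.209  0.119] sd [0.53  0.249 0.71  0.02 ]
```

>>> jog_arm:
  motion:
    - [0,0,0,0.1,0,0.8,8]
    - [0,0,0,0,0,0,8]

```text
t: 12.0
eef_pos: [492.9, -160.0, 122.2]
tcp_rot: [-3.142, 0.091, -0.49]
ft_force: [-1.4, 0.8, 1.8]
opening: 0.166
grip_force: 30.0
```

```bash
python3 avg.py
```

```text
t 12.25 tip [-55.06  -0.17  20.32] F,My mean [-1.787 -0.165  1.665  0.175] sd [0.548 0.335 0.273 0.012]
```

>>> jog_arm:
  motion:
    - [0,0,0,-0.2,0,-2.5,8]
    - [0,0,0,0,0,0,8]
    - [0,0,0,4,0,-0.36,8]
    - [0,0,0,4,0,-0.36,8]
    - [0,0,0,4,0,-0.36,8]
    - [0,0,0,1,0,-0.1,8]
    - [0,0,0,0,0,0,8]

```text
t: 13.12
eef_pos: [504.5, -166.2, 124.6]
tcp_rot: [-3.142, 0.091, -0.49]
ft_force: [0.5, 0.2, -1.0]
opening: 0.163
grip_force: 30.0
```

```bash
python3 avg.py
```

```text
t 13.38 tip [-42.02  -0.15  22.81] F,My mean [-0.22   0.153 -1.581  0.136] sd [0.547 0.276 0.31  0.022]
```

>>> jog_arm:
  motion:
    - [0,0,0,3,0,-0.27,8]
    - [0,0,0,3,0,-0.27,8]
    - [0,0,0,3,0,-0.27,8]
    - [0,0,0,3,0,-0.27,8]
    - [0,0,0,0,0,0,8]

```text
t: 14.0
eef_pos: [515.3, -171.9, 124.6]
tcp_rot: [-3.142, 0.091, -0.49]
ft_force: [0.1, -0.1, -2.0]
opening: 0.167
grip_force: 30.0
```

```bash
python3 avg.py
```

```text
t 14.25 tip [-30.    -0.18  22.76] F,My mean [-0.278 -0.163 -1.101  0.115] sd [0.433 0.592 0.137 0.027]
```

>>> jog_arm:
  motion:
    - [0,0,0,0.2,0,-2.5,8]
    - [0,0,0,0.3,0,-3,8]
    - [0,0,0,0.4,0,-3,8]
    - [0,0,0,0.7,0,-2.4,8]
    - [0,0,0,0.7,0,-2.3,8]
    - [0,0,0,0.7,0,-2.3,8]
    - [0,0,0,1.2,0,-2,8]
    - [0,0,0,1.2,0,-2,8]
    - [0,0,0,1.2,0,-2,8]
    - [0,0,0,0,0,0,8]

```text
t: 15.5
eef_pos: [522.8, -175.9, 145.6]
tcp_rot: [-3.141, 0.09, -0.49]
ft_force: [-0.2, 0.2, -1.8]
opening: 0.169
grip_force: 30.0
```

```bash
python3 avg.py
cat > pic.py <<'E'
import sys
from h import *
import pickle
o=[]
for n in("top","scene"):
    c=env.read_camera(n); pickle.dump({k:np.array(v) for k,v in c.items()},open(n+"4.pkl","wb"))
    u,v=w2px(c,[625,-230,40]).astype(int); im=c["color"][v-40:v+40,u-40:u+40]; o.append(cv2.resize(im,(400,400),interpolation=cv2.INTER_CUBIC)); print(n,u-40,v-40)
save(sys.argv[1],np.hstack(o))
E
python3 pic.py b4.png
```

```text
t 15.75 tip [-21.43  -0.18  43.51] F,My mean [ 0.311  0.207 -1.622  0.149] sd [0.312 0.527 0.441 0.031]
top 287 127
scene 346 222
```

View pics/b4.png

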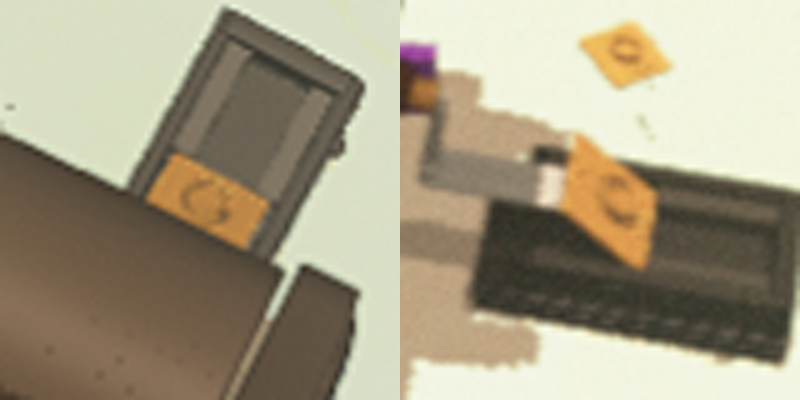

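>>> jog_arm:
  motion:
    - [0,0,0,1.7,0,-1.7,8]
    - [0,0,0,1.7,0,-1.6,8]
    - [0,0,0,1.8,0,-1.6,8]
    - [0,0,0,2.1,0,-1.2,8]
    - [0,0,0,2.1,0,-1.1,8]
    - [0,0,0,2.2,0,-1.1,8]
    - [0,0,0,2.3,0,-0.6,8]
    - [0,0,0,2.3,0,-0.6,8]
    - [0,0,0,0,0,0,8]

```text
t: 16.98
eef_pos: [537.8, -183.9, 153.4]
tcp_rot: [-3.141, 0.091, -0.49]
ft_force: [0.2, 0.5, -1.7]
opening: 0.164
grip_force: 30.0
```

```bash
python3 avg.py
```

```text
t 17.23 tip [-4.44 -0.17 51.56] F,My mean [ 0.232 -0.126 -1.431  0.107] sd [0.235 0.374 0.327 0.028]
```

Push past upright, gently, and look.

>>> jog_arm:
  motion:
    - [0,0,0,1.5,0,-0.2,8]
    - [0,0,0,1.5,0,-0.2,8]
    - [0,0,0,1.5,0,-0.2,8]
    - [0,0,0,1.5,0,-0.2,8]
    - [0,0,0,1.5,0,-0.2,8]
    - [0,0,0,1.5,0,-0.2,8]
    - [0,0,0,0,0,0,8]
    - [0,0,0,0,0,0,8]

```text
t: 18.23
eef_pos: [545.6, -188.1, 153.8]
tcp_rot: [-3.142, 0.091, -0.49]
ft_force: [0.2, 0.2, -2.0]
opening: 0.17
grip_force: 30.0
```

```bash
python3 avg.py; python3 pic.py b5.png
```

```text
t 18.48 tip [ 4.68 -0.17 51.97] F,My mean [-0.063  0.011 -1.393  0.114] sd [0.236 0.407 0.677 0.032]
top 287 127
scene 346 222
```

View pics/b5.png

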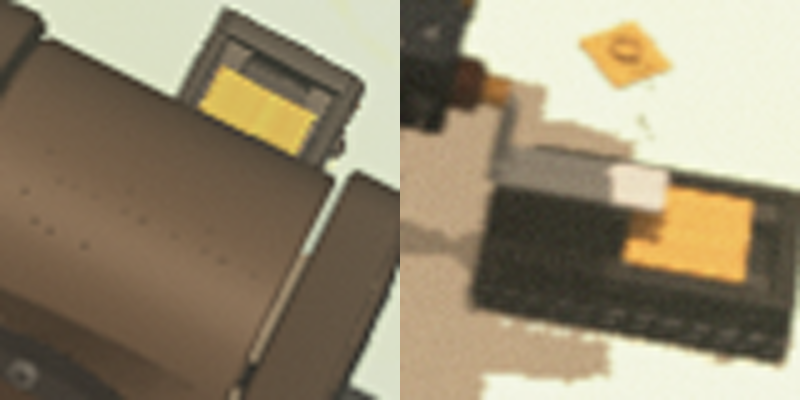

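>>> jog_arm:
  motion:
    - [0,0,0,-8,0,0.7,8]
    - [0,0,0,-8,0,0.7,8]
    - [0,0,0,-8,0,0.75,8]
    - [0,0,0,0,0,0,8]
    - [0,0,0,0.9,0,10,8]
    - [0,0,0,0.9,0,10.6,8]
    - [0,0,0,0,0,0,8]
    - [0,0,0,0,0,0,8]

```text
t: 19.58
eef_pos: [524.4, -176.8, 133.0]
tcp_rot: [-3.141, 0.091, -0.49]
ft_force: [0.3, 0.3, -2.0]
opening: 0.166
grip_force: 30.0
```

```bash
python3 avg.py
```

```text
t 19.82 tip [-19.36  -0.12  31.59] F,My mean [-0.039  0.203 -1.624  0.13 ] sd [0.472 0.16  0.641 0.047]
```

>>> jog_arm:
  motion:
    - [0,0,0,2,0,0.05,8]
    - [0,0,0,2,0,-0.17,8]
    - [0,0,0,2,0,-0.18,8]
    - [0,0,0,2,0,-0.18,8]
    - [0,0,0,2,0,-0.18,8]
    - [0,0,0,2,0,-0.18,8]
    - [0,0,0,2,0,-0.18,8]
    - [0,0,0,2,0,-0.18,8]
    - [0,0,0,2,0,-0.18,8]
    - [0,0,0,0,0,0,8]

```text
t: 21.08
eef_pos: [540.4, -185.3, 132.9]
tcp_rot: [-3.141, 0.091, -0.49]
ft_force: [-0.1, -0.0, -1.2]
opening: 0.166
grip_force: 30.0
```

```bash
python3 avg.py
```

```text
t 21.32 tip [-1.47 -0.18 31.06] F,My mean [ 0.248  0.144 -1.495  0.12 ] sd [0.431 0.269 0.436 0.02 ]
```

>>> jog_arm:
  motion:
    - [0,0,0,1,0,-0.12,8]
    - [0,0,0,1,0,-0.12,8]
    - [0,0,0,0,0,0,8]

```text
t: 21.7
eef_pos: [542.1, -186.2, 133.0]
tcp_rot: [-3.141, 0.091, -0.49]
ft_force: [0.8, 0.5, -1.3]
opening: 0.167
grip_force: 30.0
```

```bash
python3 avg.py; python3 pic.py b6.png
```

```text
t 21.95 tip [ 0.57 -0.17 31.1 ] F,My mean [ 0.261  0.097 -1.803  0.087] sd [0.274 0.392 0.377 0.028]
top 287 127
scene 346 222
```

View pics/b6.png

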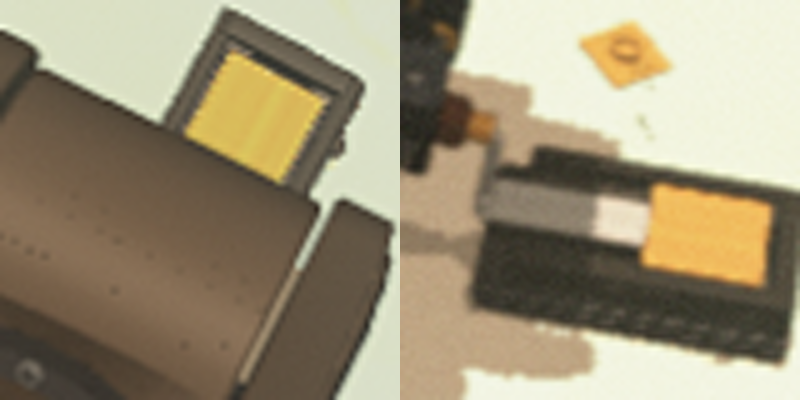

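>>> jog_arm:
  motion:
    - [0,0,0,0.8,0,-0.08,8]
    - [0,0,0,0,0,0,8]

```text
t: 22.3
eef_pos: [542.8, -186.6, 133.0]
tcp_rot: [-3.141, 0.091, -0.49]
ft_force: [0.4, 0.2, -1.1]
opening: 0.17
grip_force: 30.0
```

```bash
python3 avg.py
```

```text
t 22.55 tip [ 1.36 -0.15 31.11] F,My mean [-0.455 -0.11  -1.885  0.114] sd [0.472 0.234 0.549 0.022]
```

>>> jog_arm:
  motion:
    - [0,0,0,0.6,0,-0.06,8]
    - [0,0,0,0,0,0,8]

```text
t: 22.8
eef_pos: [543.3, -186.9, 133.0]
tcp_rot: [-3.142, 0.091, -0.49]
ft_force: [0.6, -0.4, -1.6]
opening: 0.168
grip_force: 30.0
```

```bash
python3 avg.py
```

```text
t 23.05 tip [ 2.04 -0.17 31.17] F,My mean [-0.177  0.17  -1.392  0.123] sd [0.894 0.352 0.307 0.027]
```

>>> jog_arm:
  motion:
    - [0,0,0,0.5,0,-0.05,8]
    - [0,0,0,0,0,0,8]

```text
t: 23.3
eef_pos: [543.7, -187.1, 133.0]
tcp_rot: [-3.141, 0.091, -0.49]
ft_force: [0.0, 0.4, -1.4]
opening: 0.165
grip_force: 30.0
```

```bash
python3 avg.py
```

```text
t 23.55 tip [ 2.51 -0.19 31.13] F,My mean [-0.129  0.192 -1.449  0.127] sd [0.47  0.486 0.608 0.022]
```

>>> jog_arm:
  motion:
    - [0,0,0,0.5,0,-0.04,8]
    - [0,0,0,0,0,0,8]

```text
t: 23.8
eef_pos: [544.2, -187.3, 133.0]
tcp_rot: [-3.141, 0.091, -0.49]
ft_force: [-0.1, 0.5, -2.0]
opening: 0.164
grip_force: 30.0
```

```bash
python3 avg.py
```

```text
t 24.05 tip [ 3.02 -0.18 31.14] F,My mean [ 0.059 -0.073 -1.397  0.118] sd [0.467 0.327 0.335 0.023]
```

>>> jog_arm:
  motion:
    - [0,0,0,0.5,0,-0.05,8]
    - [0,0,0,0,0,0,8]

```text
t: 24.3
eef_pos: [544.6, -187.6, 133.0]
tcp_rot: [-3.141, 0.091, -0.49]
ft_force: [0.5, -0.3, -1.8]
opening: 0.167
grip_force: 30.0
```

```bash
python3 avg.py
```

```text
t 24.55 tip [ 3.51 -0.14 31.16] F,My mean [ 0.064 -0.344 -1.296  0.102] sd [0.556 0.553 0.291 0.019]
```

>>> jog_arm:
  motion:
    - [0,0,0,0.5,0,-0.05,8]
    - [0,0,0,0,0,0,8]

```text
t: 24.8
eef_pos: [545.1, -187.8, 133.0]
tcp_rot: [-3.141, 0.091, -0.49]
ft_force: [0.4, -0.1, -2.2]
opening: 0.164
grip_force: 30.0
```

```bash
python3 avg.py
```

```text
t 25.05 tip [ 4.01 -0.15 31.16] F,My mean [-0.265 -0.342 -1.315  0.128] sd [0.251 0.074 0.407 0.022]
```

```bash
cat > chk.py <<'E'
from fit import *
for n,b in(("scene",(642.2,-238.7)),("top",(636.9,-237.1))):
    c=env.read_camera(n); hsv=cv2.cvtColor(c["color"],cv2.COLOR_RGB2HSV).astype(int)
    ye=(hsv[...,0]>15)&(hsv[...,0]<32)&(hsv[...,1]>110)
    m=np.zeros((480,640),bool); u,v=w2px(c,[b[0]+19,b[1]-10,34]).astype(int); m[v-22:v+22,u-22:u+22]=ye[v-22:v+22,u-22:u+22]
    k,l,s,_=cv2.connectedComponentsWithStats(m.astype(np.uint8)); m=l==1+s[1:,4].argmax()
    r=fit(c,[(-22,22,-20,20,31,34)],[b[0]+19,b[1]-10,-.49],m); d=r[0][:2]-b; a=-.49
    print(n,r,"block x,y",(np.cos(a)*d[0]+np.sin(a)*d[1]).round(1),(-np.sin(a)*d[0]+np.cos(a)*d[1]).round(1))
E
python3 chk.py
```

```text
scene (array([ 6.63756e+02, -2.49749e+02, -4.97000e-01]), np.float64(36.5), 449) block x,y 24.2 0.4
top (array([ 6.64278e+02, -2.50616e+02, -4.85000e-01]), np.float64(118.5), 408) block x,y 30.5 1.0
```

>>> jog_arm:
  motion:
    - [0,0,0,0.4,0,-0.04,8]
    - [0,0,0,0,0,0,8]

```text
t: 25.4
eef_pos: [545.4, -188.0, 133.0]
tcp_rot: [-3.141, 0.091, -0.49]
ft_force: [-0.2, -0.3, -1.6]
opening: 0.164
grip_force: 30.0
```

```bash
python3 avg.py
```

```text
t 25.65 tip [ 4.39 -0.18 31.16] F,My mean [-0.881  0.193 -1.26   0.22 ] sd [0.382 0.628 0.454 0.033]
```

>>> jog_arm:
  motion:
    - [0,0,0,0.4,0,-0.04,8]
    - [0,0,0,0,0,0,8]

```text
t: 25.9
eef_pos: [545.5, -188.1, 133.0]
tcp_rot: [-3.142, 0.091, -0.49]
ft_force: [-1.9, 0.6, -1.0]
opening: 0.164
grip_force: 30.0
```

```bash
python3 avg.py
```

```text
t 26.15 tip [ 4.54 -0.19 31.02] F,My mean [-2.931 -0.133 -0.617  0.669] sd [0.474 0.355 0.162 0.056]
```

>>> jog_arm:
  motion:
    - [0,0,0,-1,0,0.1,8]
    - [0,0,0,-4,0,0.35,8]
    - [0,0,0,-12,0,1,8]
    - [0,0,0,-12,0,1,8]
    - [0,0,0,-12,0,1,8]
    - [0,0,0,0,0,-20,8]
    - [0,0,0,0,0,-25,8]
    - [0,0,0,0,0,-30,8]
    - [0,0,0,0,0,0,8]

```text
t: 27.28
eef_pos: [515.6, -172.0, 209.6]
tcp_rot: [-3.141, 0.087, -0.49]
ft_force: [-0.2, 0.3, -2.6]
opening: 0.171
grip_force: 30.0
```

```bash
python3 chk.py; python3 go.py 602.1 -13.4 205 -0.49 0.09
```

```text
scene (array([ 6.63083e+02, -2.49674e+02, -4.82000e-01]), np.float64(37.2), 456) block x,y 23.6 0.1
top (array([ 6.58789e+02, -2.47954e+02, -4.93000e-01]), np.float64(22.4), 517) block x,y 24.4 0.7
t 27.38 [ 514.9 -171.7  207.5] [-3.142  0.091 -0.49 ] F [ 1.07  0.16 -2.42] M [-0.01  0.16 -0.01] op 16.0
turn deg [-0.01  0.06 -0.02] shift in new axes [   2.7 -180.7    2.3]
```

Plate is home. Go back to the cradle.

>>> jog_arm:
  motion:
    - [0,0,0,0.7,-45,0,8]
    - [0,0,0,0.7,-45,0,8]
    - [0,0,0,0.7,-45,0,8]
    - [0,0,0,0.7,-45,0,8]
    - [0,5.2,0,0,0,0,8]
    - [0,0,-10.5,0,0,0,8]
    - [0,0,-10.5,0,0,0,8]
    - [0,0,-10.5,0,0,0,8]
    - [0,0,-10.4,0,0,0,8]
    - [0,0,0,0,0,0,8]

```text
t: 28.62
eef_pos: [602.1, -14.4, 206.3]
tcp_rot: [-3.141, 0.002, 0.24]
ft_force: [-0.2, 0.7, -1.3]
opening: 0.165
grip_force: 30.0
```

```bash
python3 go.py 602.1 -13.4 111 0.241
```

```text
t 28.62 [602.1 -14.4 206.3] [-3.141e+00  2.000e-03  2.400e-01] F [-0.16  0.67 -1.28] M [-0.06  0.24 -0.05] op 15.7
turn deg [-0.05  0.12 -0.07] shift in new axes [ 0.2 -1.  95.3]
```

>>> jog_arm:
  motion:
    - [0,0,0,0,-1,0,8]
    - [0,0,0,0,0,30,8]
    - [0,0,0,0,0,30,8]
    - [0,0,0,0,0,18,8]
    - [0,0,0,0,0,0,8]
    - [0,0,0,0,0,8,8]
    - [0,0,0,0,0,5,8]
    - [0,0,0,0,0,2.5,8]
    - [0,0,0,0,0,0,8]
    - [0,0,0,0,0,0,8]

```text
t: 29.88
eef_pos: [602.5, -13.6, 114.5]
tcp_rot: [3.142, -0.0, 0.241]
ft_force: [0.7, 0.4, -1.0]
opening: 0.167
grip_force: 30.0
```

```bash
python3 go.py 602.1 -13.4 110.7 0.241; python3 pic.py b7.png
python3 - <<'E'
from h import *
import pickle
c=pickle.load(open("scene4.pkl","rb"))
u,v=w2px(c,[615,-13,50]).astype(int); save("cr2.png",cv2.resize(c["color"][v-40:v+40,u-40:u+40],(500,500),interpolation=cv2.INTER_CUBIC))
E
```

```text
t 29.88 [602.5 -13.6 114.5] [ 3.142 -0.     0.241] F [ 0.69  0.43 -0.95] M [-0.06  0.22  0.  ] op 15.9
turn deg [ 0.   -0.03 -0.  ] shift in new axes [-0.4 -0.3  3.8]
top 287 127
scene 346 222
```

View pics/cr2.png

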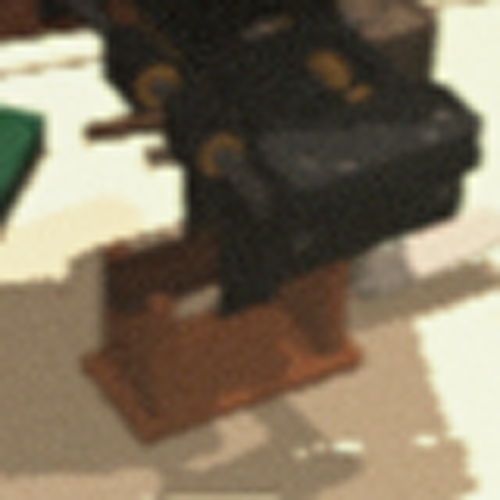

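Handle sits in the notches, 3.8 mm above rest. Lower to rest, then release.

>>> jog_arm:
  motion:
    - [0,0,0,-0.3,-0.3,2,8]
    - [0,0,0,0,0,1.5,8]
    - [0,0,0,0,0,0,8]

```text
t: 30.35
eef_pos: [602.1, -13.3, 110.7]
tcp_rot: [-3.141, 0.0, 0.241]
ft_force: [0.4, 0.2, -0.6]
opening: 0.167
grip_force: 30.0
```

```bash
python3 go.py 602.1 -13.4 110.7 0.241
```

```text
t 30.35 [602.1 -13.3 110.7] [-3.141  0.     0.241] F [ 0.41  0.2  -0.63] M [-0.06  0.18  0.04] op 15.9
turn deg [-0.01  0.   -0.  ] shift in new axes [ 0.   0.1 -0. ]
```

>>> jog_arm:
  motion:
    - [0,0,0,0,0,0,22]
    - [0,0,0,0,0,0,60]
    - [0,0,0,0,0,0,60]
    - [0,0,0,0,0,0,60]
    - [0,0,0,0,0,0,60]
    - [0,0,0,0,0,0,60]
    - [0,0,0,0,0,-15,60]
    - [0,0,0,0,0,-40,60]
    - [0,0,0,0,0,-50,60]
    - [0,0,0,0,0,-50,60]

```text
t: 31.6
eef_pos: [601.8, -13.3, 268.4]
tcp_rot: [3.141, -0.001, 0.241]
ft_force: [-0.6, -0.3, -0.9]
opening: 0.629
grip_force: 0.0
```

```bash
python3 chk.py; python3 go.py
python3 - <<'E'
from h import *
c=env.read_camera("scene")
u,v=w2px(c,[615,-100,50]).astype(int); save("end.png",cv2.resize(c["color"][v-75:v+75,u-75:u+75],(600,600),interpolation=cv2.INTER_CUBIC))
E
```

```text
scene (array([ 6.62848e+02, -2.49757e+02, -4.81000e-01]), np.float64(39.3), 454) block x,y 23.4 -0.0
top (array([ 6.58731e+02, -2.47960e+02, -4.94000e-01]), np.float64(22.5), 515) block x,y 24.4 0.7
t 31.7 [603.3 -13.4 272.2] [ 3.138 -0.009  0.241] F [ 0.16 -0.97  0.05] M [-0.06  0.21 -0.01] op 60.4
```

View pics/end.png

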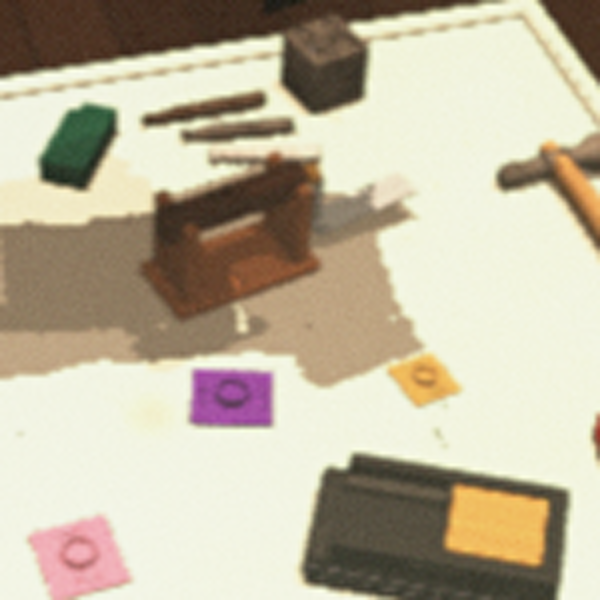

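The spatula lies level in its cradle and the plate is face down against the stop, so I am handing the job in.

```bash
python3 -c "
from cell import env
print(env.job_done())"
```

```text
the job is handed in; nothing more can be done
None
```

The plate lies face down against the stop, the spatula is back in its cradle, and the job was handed in at about 32 s; the judge returned no verdict.

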